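Crease the hinge of a file cover

ROBOT

A 6-joint arm with a two-finger parallel gripper is mounted at the origin on the work surface. World frame = base frame: x ahead of the robot, y to its left, z up, the work surface at z = 0. Lengths are in m, angles in rad, forces in N, time in s.
With the tool pointing down it reaches from about 0.25 to 0.775 m from the base axis. Payload 4 kg.
Tool frame: the origin (TCP) lies on the centre line of the jaws, within the pads' length; the fingertips stand 14 mm ahead of it and the grasp point (between the pads) lies 5 mm behind it (robot.tcp_to_tips is the distance from the TCP to the fingertips, in m); z points along the fingers, y is the line along which they close (so a half turn about z gives the same grasp; the last joint's range is limited). The gripper opens to 94 mm and grips with 3 to 60 N. Pads are 16 mm wide; open, the fingers measure 119 mm over their backs; the gripper's body (75 mm by 177 mm) begins 78 mm behind the grasp point.
Start: joints at [-1.288, 0.087, 1.371, -0, 1.684, -0.103], TCP at [0.207, -0.51, 0.22] pointing down, gripper open.
Joint ranges: [-3.1, 3.1], [-0.76, 2.03], [0.27, 2.55], [-1.08, 4.22], [0.17, 2.65], [-2.57, 2.57]. Speed limits (rad/s): [2.79, 2.79, 3.14, 3.14, 3.14, 3.14].

INTERFACE

Orientations are given as [roll, pitch, yaw] about the fixed x, y, z axes, in that order (R = Rz(yaw) Ry(pitch) Rx(roll)).
In Python, from bench import robot gives the robot as it stands.
- The arm moves only by the tool carry_out, never from a script. Its argument "increments" is a list of rows, each a list of 3 entries, a list of its own where there are three numbers: the closure in counts, from 0 (fully open) to 255 (shut), then the shift along the tool's x, y, z in mm, then the turn about the tool's z in degrees. In form: [[fingers, [dx, dy, dz], twist], ...]. A call has 1 to 8 rows; each row shifts and turns the commanded pose from where the row before left it, along the tool's axes as they then stand; what a row does not reach is not made up. A row lasts 1/10 s, in which the tool goes at most 50 mm and 8.59 degrees, less where a joint would pass 70% of its speed; a pose out of reach is approached as far as the arm can. A call with a gripper value outside its range is refused whole. The fingers move at their own pace and stop on an object; the grip force is fixed at half the most. Time passes only in rows, so rows that do not move let the fingers close. It gives the time, the measured TCP pose, the force, the opening and the grip force at its end, in the units of the state.
- robot.get_obs(): the state, without advancing time (a new reading comes with each control period).
- robot.snapshot(name): name is "scene" or "top"; returns the picture (480x640x3 uint8, blue, green, red); there is no depth.
- robot.get_calibration(name): a dict with "vfov" (degrees; the focal length in pixels is half the picture's height over the tangent of half this angle, whatever the lens; pixels are square), "cx", "cy" (the principal point, pixels), "k1" (the pictures are not rectified: a ray, as slopes to the right and down, at radius r is drawn at 1 + k1 r^2 times it, then the intrinsics apply), "T" (4x4, takes a point from camera to world coordinates). Camera axes: x right, y down, z forward; pixel columns grow to the right and rows downward; lengths in m; the calibration is good to about 2 mm. A picture is of the moment at which its call begins. get_calibration takes no time and is no camera call.
- robot.close_job(): hands the job in; it is judged then, once.
The state is a dict: "time": time; "joint_positions": joint angles; "qvel": joint speeds; "joint_torque": joint torques, N m; "tool_pos": TCP position; "ee_rot": TCP orientation; "wrist_force": force on the tool from outside, world axes, zero at the start; "wrist_torque": the same for the moment, N m; "width": finger opening in m; "finger_force": force on a finger pad.
Only numpy, scipy, OpenCV 4.12 (cv2) and the standard library are available. Lean on these libraries where they do the work, as an engineer would, in place of code of your own. Each camera call takes 0.05 s, during which the arm holds its last target. There are 200 camera calls.

TASK

Take the orange-handled creasing tool out of its white stand and, holding it upright, press its brass nib lightly into the crease of the green file cover at the end by the yellow marker. Draw it steadily and slowly (a few centimetres a second) along the whole crease to the end by the red marker, in one pass without lifting the nib. Then hang the tool upright in its stand again, let go, and leave the mug, stapler and hole punch where they are.

Things in the scene. Friction and masses are not known exactly. Their poses are not given: they have to be found in the camera images.
- tool: Loose creasing tool, about 0.18 kg, hanging upright in the stand. Origin: centre of the underside of its collar; z up along the tool. Above: black collar 52 mm diameter, 8 mm thick, then an orange handle, 26 mm square (faces square to x and y), from 8 to 83 mm. Below: steel shank 26 mm diameter to -35 mm, then a round-ended brass nib 6 mm diameter, tip at -65 mm.
- nib_tip (a point): Lowest point of the nib's round end, on the tool's axis, 65 mm below the tool's origin when the nib is not pressed. It moves with the nib.
- nib (a joint): The nib is sprung and slides up into the shank: 0 m = fully out, 0.010 m = pushed in to its stop. Spring 500 N/m, so 4 mm takes about 2 N.
- crease (a point): Fixed. Middle of the crease, on its floor, 12 mm above the desk. x runs along the crease (only the markers tell which end is the start), y across it, z up. The crease is a straight groove with a pale floor, 12 mm wide, 3 mm deep, 210 mm long, open at both ends, between the cover's two green panels.
- yellow_mark: Yellow disc, 20 mm diameter, 4 mm thick, fixed on the grey board on the crease's line, 120 mm from its middle (15 mm beyond the cover's edge): the starting end. Origin: centre of its underside, level with the crease's floor.
- red_mark: Red disc, same size and placing, at the other end of the crease: the finishing end.
- cover: Stiff green file cover fixed on a fixed grey creasing board 270 x 222 x 12 mm. Two panels 3 mm thick, 60 mm wide (+y side of the crease) and 120 mm wide (-y side); the board is the crease's floor. Origin at desk level, 12 mm straight below the middle of the crease; x along the crease.
- stand_hole (a point): Fixed white stand, 90 x 90 mm, 90 mm high. This point is the centre of the round 37 mm hole in its flat top, at the top surface; the hole passes through the 10 mm top plate and is free below it to 8 mm above the desk. The tool hangs with its shank in the hole (5 mm play all round) and its collar lying on the top.
- mug: Bystander: loose blue mug, 80 mm diameter, 92 mm high, handle towards its +y. Origin: centre of its underside.
- stapler: Bystander: loose black stapler, 135 x 36 x 50 mm. Origin: centre of its underside.
- punch: Bystander: loose grey and blue hole punch, 72 x 110 x 57 mm. Origin: centre of its underside.
Mind the look-alikes: they are no part of the job. What is shaped like the tool but pink or purple is not meant.

How it is judged:
On the way, in this order (a step that is already met when the one before it is completed fails the run):
1. the upright tool (within 0.35 rad) presses its nib on the floor of the crease within 42 mm of the yellow marker's centre (horizontal distance between nib_tip and yellow_mark below 0.042 m and y of nib_tip in the frame of crease between -0.006 and 0.006 m and z of nib_tip in the frame of crease below 0.002 m and contact force between tool and cover above 0.3 N and angle between tool's own z axis and vertical below 0.35 rad), for 0.1 s.
2. the nib, still upright and pressing in the crease, is a quarter of the way along (horizontal distance between nib_tip and yellow_mark between 0.063 and 0.087 m and y of nib_tip in the frame of crease between -0.006 and 0.006 m and z of nib_tip in the frame of crease below 0.002 m and contact force between tool and cover above 0.3 N and angle between tool's own z axis and vertical below 0.35 rad), for 0.1 s.
3. the nib, still upright and pressing in the crease, is half of the way along (horizontal distance between nib_tip and yellow_mark between 0.108 and 0.132 m and y of nib_tip in the frame of crease between -0.006 and 0.006 m and z of nib_tip in the frame of crease below 0.002 m and contact force between tool and cover above 0.3 N and angle between tool's own z axis and vertical below 0.35 rad), for 0.1 s.
4. the nib, still upright and pressing in the crease, is three quarters of the way along (horizontal distance between nib_tip and yellow_mark between 0.153 and 0.177 m and y of nib_tip in the frame of crease between -0.006 and 0.006 m and z of nib_tip in the frame of crease below 0.002 m and contact force between tool and cover above 0.3 N and angle between tool's own z axis and vertical below 0.35 rad), for 0.1 s.
5. the nib, still upright and pressing in the crease, comes within 42 mm of the red marker's centre (horizontal distance between nib_tip and red_mark below 0.042 m and y of nib_tip in the frame of crease between -0.006 and 0.006 m and z of nib_tip in the frame of crease below 0.002 m and contact force between tool and cover above 0.3 N and angle between tool's own z axis and vertical below 0.35 rad), for 0.1 s.
At the end, for the whole second after the job is handed in: The tool hangs upright (within 0.1 rad) and at rest in the stand's hole, its collar flat on the stand's top (origin within 9 mm sideways and 4 mm in height of the hole's centre), released by the fingers (horizontal distance between tool and stand_hole below 0.009 m and z of tool in the frame of stand_hole between -0.004 and 0.004 m and angle between tool's own z axis and vertical below 0.1 rad and linear speed of tool below 0.02 m/s and contact force between tool and the fingers below 0.1 N); the robot touches nothing.
It fails at once if the nib is drawn over the cover faster than 120 mm/s (contact force between tool and cover above 0.3 N and linear speed of tool above 0.12 m/s).
It fails at once if the nib is lifted (5 to 15 mm above the crease's floor) over the middle 140 mm of the crease (x of nib_tip in the frame of crease between -0.07 and 0.07 m and y of nib_tip in the frame of crease between -0.01 and 0.01 m and z of nib_tip in the frame of crease between 0.005 and 0.015 m).
It fails at once if the tool presses on the cover with more than 20 N (contact force between tool and cover above 20 N).
It fails at once if the mug, stapler or hole punch is pushed more than 30 mm (distance of any of mug, stapler, punch from where it was at the start of the episode above 0.03 m).
It also fails if it takes over 67 s, if anything falls off the work surface, if the arm or the gripper's body presses on something with over 40 N, if the wrist force passes 120 N, or if a joint passes its speed limit or range.

## Working session

There is one attempt and no reset: what is moved stays moved. The work goes in short steps, Python scripts to look and compute and a tool call to move; the robot and the scene stay as the last step left them, time stands still between calls to the robot, and variables do not carry over. Pictures are saved under pics/ and viewed, at most 13 in all, crops included, and the job is handed in when it is done.

Besides the shell and the picture viewer there is one more tool, called after "Request:" as name(argument=value, ...) on one line, values as JSON. carry_out: Moves the arm, as the interface text tells. Its arguments: {"type":"object","properties":{"increments":{"type":"array","items":{"type":"array"}}},"required":["increments"]}

```bash
mkdir -p pics; ls; python3 - <<'E'
from bench import robot
import cv2
for n in("scene","top"):
    cv2.imwrite(f"pics/{n}0.png",robot.snapshot(n)); c=robot.get_calibration(n); print(n,c)
print(robot.get_obs())
E
```

```text
pics
scene {'vfov': 49.26513135514306, 'cx': 321.1208906434955, 'cy': 239.74357685519215, 'k1': -0.11087827358353866, 'T': array([[ 0.64367185,  0.46890503, -0.60482611,  1.21050725],
       [ 0.76522413, -0.40558722,  0.49993104, -0.5727871 ],
       [-0.01088956, -0.78461907, -0.61988252,  0.79365893],
       [ 0.        ,  0.        ,  0.        ,  1.        ]])}
top {'vfov': 51.07923413113683, 'cx': 320.1176526182281, 'cy': 238.1601445192389, 'k1': -0.005005752399110353, 'T': array([[ 0.0073623 , -0.9932851 ,  0.11545779,  0.38400501],
       [-0.99962028, -0.00424448,  0.02722663, -0.02981671],
       [-0.02655375, -0.1156144 , -0.99293918,  1.10331025],
       [ 0.        ,  0.        ,  0.        ,  1.        ]])}
{'time': 0.1, 'joint_positions': array([-1.28811281e+00,  8.78850735e-02,  1.37207938e+00,  1.74003495e-06,
        1.68360724e+00, -1.03090094e-01]), 'qvel': array([-0.00097989, -0.00187998, -0.00278291,  0.00094607, -0.00036946,
       -0.0003043 ]), 'joint_torque': array([ 1.98089299e-03, -3.41252804e+01, -3.03301656e+01,  7.19242170e-02,
        3.04192014e-02, -1.04615067e-04]), 'tool_pos': array([ 0.20682339, -0.50913204,  0.21843107]), 'ee_rot': array([-3.13962431e+00, -2.05377355e-04,  3.85773607e-01]), 'wrist_force': array([ 0.13151193, -0.7582285 ,  0.032469  ]), 'wrist_torque': array([-0.01925828,  0.0225633 , -0.03719298]), 'finger_force': 0.0, 'width': 0.09415635742474524}
```

View pics/scene0.png

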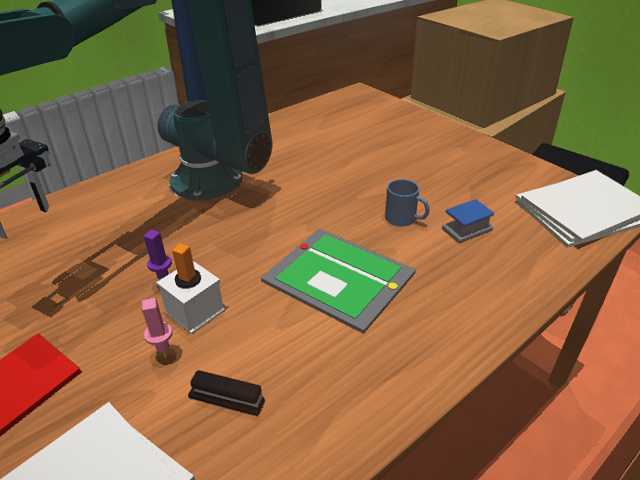

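View pics/top0.png

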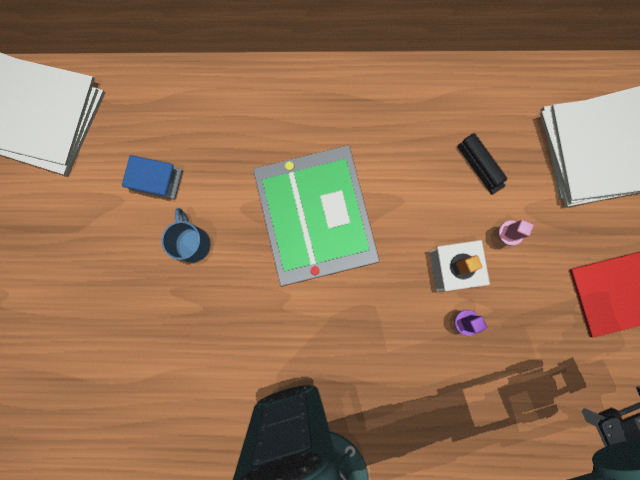

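The top view shows three candidates: orange-handled at (465,265) in the white stand, pink at (515,231) and purple at (470,323). The orange one in the stand fits the description. The yellow marker is at (289,166) and the red one at (314,270). I'll measure and confirm with a crop.

```bash
cat > h.py <<'E'
import numpy as np, cv2
from bench import robot
def ray(n,uv):
    c=robot.get_calibration(n); f=240/np.tan(np.radians(c["vfov"]/2))
    K=np.array([[f,0,c["cx"]],[0,f,c["cy"]],[0,0,1]])
    p=cv2.undistortPoints(np.array(uv,float).reshape(-1,1,2),K,np.array([c["k1"],0,0,0,0.])).reshape(-1,2)
    T=np.array(c["T"]); return T[:3,3],np.c_[p,np.ones(len(p))]@T[:3,:3].T
def plane(n,uv,z):
    o,d=ray(n,uv); return o+d*((z-o[2])/d[:,2])[:,None]
def tri(uv1,uv2):
    (o1,d1),(o2,d2)=ray("top",uv1),ray("scene",uv2); d1,d2=d1[0],d2[0]
    s=np.linalg.lstsq(np.c_[d1,-d2],o2-o1,rcond=None)[0]; a,b=o1+s[0]*d1,o2+s[1]*d2
    return (a+b)/2,np.linalg.norm(a-b)
def blob(im,lo,hi,roi=None):
    m=cv2.inRange(cv2.cvtColor(im,cv2.COLOR_BGR2HSV),np.array(lo),np.array(hi))
    if roi:
        k=np.zeros_like(m); x0,y0,x1,y1=roi; k[y0:y1,x0:x1]=1; m*=k
    return m,max(cv2.findContours(m,0,2)[0],key=cv2.contourArea)
def cen(c):
    M=cv2.moments(c); return M["m10"]/M["m00"],M["m01"]/M["m00"]
E
python3 - <<'E'
from h import *
t,s=cv2.imread("pics/top0.png"),cv2.imread("pics/scene0.png")
np.set_printoptions(precision=4,suppress=True)
P={}
for nm,lo,hi,rt,rs in(("yel",(22,120,120),(35,255,255),(270,150,310,185),(380,275,405,295)),("red",(0,150,100),(8,255,255),(300,258,330,285),(295,238,315,255))):
    a=cen(blob(t,lo,hi,rt)[1]);b=cen(blob(s,lo,hi,rs)[1]); P[nm]=plane("top",[a],.016)[0]; print(nm,a,P[nm],plane("scene",[b],.016)[0])
d=P["red"]-P["yel"];print("len",np.linalg.norm(d[:2]),"dir deg",np.degrees(np.arctan2(d[1],d[0])))
# white stand top
m,c=blob(t,(0,0,150),(180,60,255),(425,230,500,300));r=cv2.minAreaRect(cv2.convexHull(c));print("stand",plane("top",cv2.boxPoints(r),.09)); print(plane("top",[r[0]],.09))
m,c=blob(t,(5,150,100),(22,255,255),(445,245,490,285)); m2=cv2.inRange(t,(0,0,0),(60,60,60)) 
k=np.zeros_like(m2);k[245:285,440:485]=1
print("orange",cv2.boundingRect(c),cv2.contourArea(c))
for nm,lo,hi,r in(("pink",(160,60,100),(178,255,255),(490,210,540,255)),("purple",(125,80,60),(150,255,255),(445,300,495,345))):
    q=cen(blob(t,lo,hi,r)[1]);print(nm,q,plane("top",[q],.08))
cv2.imwrite("pics/crop0.png",np.hstack([cv2.resize(t[215:345,425:555],(400,400),interpolation=2),cv2.resize(s[220:350,130:260],(400,400),interpolation=2)]))
E
```

```text
yel (288.9086757990867, 165.38812785388126) [0.6729 0.0706 0.016 ] [0.6737 0.0683 0.016 ]
red (314.34722222222223, 270.25) [0.4404 0.012  0.016 ] [0.4426 0.0084 0.016 ]
len 0.2397167269878527 dir deg -165.8562791058887
stand [[ 0.4865 -0.2373  0.09  ]
 [ 0.5027 -0.3276  0.09  ]
 [ 0.4114 -0.3406  0.09  ]
 [ 0.3953 -0.2512  0.09  ]]
[[ 0.4487 -0.2892  0.09  ]]
orange (465, 256, 17, 16) 155.5
pink (524.7781217750257, 227.54076367389058) [[ 0.5265 -0.4185  0.08  ]]
purple (468.95796064400713, 322.6273106738223) [[ 0.3344 -0.3005  0.08  ]]
```

View pics/crop0.png

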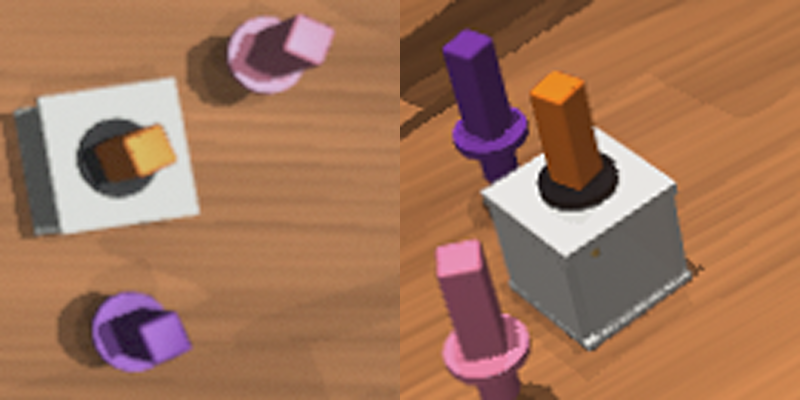

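The crop shows the orange tool with its collar flat on the stand, near (463,266) in the top view. The pink and purple ones stand apart. Next I'll find the handle's top face and yaw in both views.

```bash
python3 - <<'E'
from h import *
np.set_printoptions(precision=4,suppress=True)
t,s=cv2.imread("pics/top0.png"),cv2.imread("pics/scene0.png")
for n,im,roi in(("top",t,(445,245,490,285)),("scene",s,(165,235,205,285))):
    x0,y0,x1,y1=roi; g=cv2.resize(im[y0:y1,x0:x1],None,fx=4,fy=4,interpolation=cv2.INTER_CUBIC)
    h=cv2.cvtColor(g,cv2.COLOR_BGR2HSV); v=h[...,2][(h[...,0]<25)&(h[...,1]>130)]
    th,_=cv2.threshold(v.reshape(-1,1),0,255,cv2.THRESH_OTSU)
    th=max(th,190)
    m=cv2.inRange(h,np.array((5,110,th)),np.array((25,255,255)))
    c=max(cv2.findContours(m,0,2)[0],key=cv2.contourArea); f=lambda p:(np.array(p)+.5)/4-.5+[x0,y0]
    W=plane(n,f(c.reshape(-1,2)),.173)[:,:2]
    r=cv2.minAreaRect((W*1000).astype(np.float32)); print(n,th,"face ctr/size mm/angle",r)
    # stand top
    if n=="top": rr=(425,230,500,300)
    else: rr=(155,255,230,335)
    m,c=blob(im,(0,0,185),(180,60,255),rr); W=plane(n,c.reshape(-1,2),.09)[:,:2]
    print(" stand",cv2.minAreaRect((W*1000).astype(np.float32)))
    k=cv2.inRange(im,(0,0,0),(75,75,75)); q=np.zeros_like(k); X0,Y0,X1,Y1=(445,245,485,285) if n=="top" else (165,265,210,292)
    q[Y0:Y1,X0:X1]=k[Y0:Y1,X0:X1]; c=max(cv2.findContours(q,0,2)[0],key=cv2.contourArea)
    W=plane(n,c.reshape(-1,2),.098)[:,:2]; print(" dark collar minEnc",cv2.minEnclosingCircle((W*1000).astype(np.float32)))
E
```

```text
top 190 face ctr/size mm/angle ((446.84674072265625, -287.0059814453125), (24.70220375061035, 23.743879318237305), 23.767719268798828)
 stand ((448.89654541015625, -289.54010009765625), (90.7190170288086, 89.62836456298828), 8.727330207824707)
 dark collar minEnc ((446.5140686035156, -285.5524597167969), 24.549224853515625)
scene 190 face ctr/size mm/angle ((448.45269775390625, -290.1312255859375), (26.212623596191406, 27.062620162963867), 24.385866165161133)
 stand ((449.240478515625, -291.501708984375), (90.3099365234375, 90.46134948730469), 8.516944885253906)
 dark collar minEnc ((452.3516540527344, -291.5679931640625), 27.430343627929688)
```

Request:
carry_out(increments=[[0, [0, 0, 0], -1.9], [0, [44, -15, 0], 0], [0, [44, -15, 0], 0], [0, [44, -15, 0], 0], [0, [44, -15, 0], 0], [0, [44, -15, 0], 0], [0, [44, -15, 0], 0], [0, [44, -15, 0], 0]])

```text
time: 0.9
tool_pos: [0.4465, -0.2867, 0.219]
ee_rot: [-3.141, 0.0, 0.419]
wrist_force: [0.9, -0.4, -1.0]
width: 0.0938
finger_force: 0.0
```

Request:
carry_out(increments=[[0, [0, 0, 0], 0], [0, [0, 0, 0], 0], [0, [0, 0, 0], 0]])

```text
time: 1.2
tool_pos: [0.4448, -0.289, 0.2191]
ee_rot: [-3.141, 0.001, 0.418]
wrist_force: [0.2, 0.9, 0.5]
width: 0.0942
finger_force: 0.0
```

Request:
carry_out(increments=[[0, [2.5, 0.5, 20], 0], [0, [0, 0, 20], 0], [0, [0, 0, 20], 0], [0, [0, 0, 20], 0], [0, [0, 0, 0], 0], [0, [0, 0, 0], 0]])

```text
time: 1.8
tool_pos: [0.4472, -0.2888, 0.1396]
ee_rot: [-3.141, 0.0, 0.417]
wrist_force: [-0.8, -0.5, 0.5]
width: 0.094
finger_force: 0.0
```

```bash
python3 - <<'E'
from h import *
a=robot.snapshot("top")[190:320,410:540];b=robot.snapshot("scene")[200:330,120:250]
cv2.imwrite("pics/crop1.png",np.hstack([cv2.resize(x,(400,400),interpolation=2) for x in(a,b)]))
E
```

```text
(no output)
```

View pics/crop1.png

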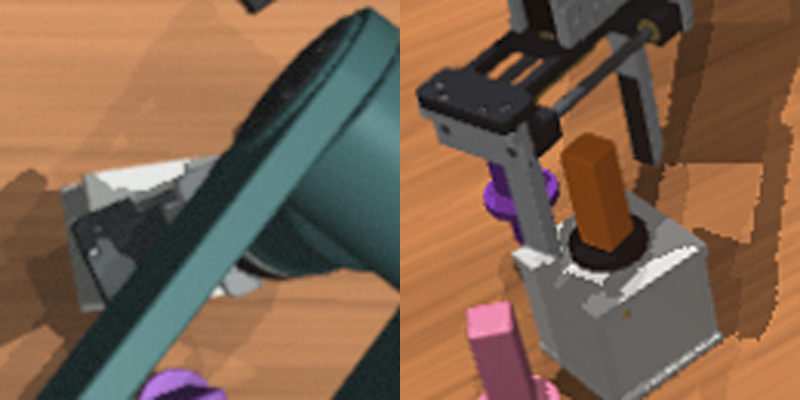

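The open fingers straddle the orange handle, one on each side, and touch nothing. I'll close them.

Request:
carry_out(increments=[[255, [0, 0, 0], 0], [255, [0, 0, 0], 0], [255, [0, 0, 0], 0], [255, [0, 0, 0], 0], [255, [0, 0, 0], 0], [255, [0, 0, 0], 0], [255, [0, 0, 0], 0], [255, [0, 0, 0], 0]])

```text
time: 2.7
tool_pos: [0.4481, -0.2878, 0.1394]
ee_rot: [-3.142, 0.0, 0.419]
wrist_force: [0.2, -0.5, 0.3]
width: 0.0336
finger_force: 0.0
```

Request:
carry_out(increments=[[255, [0, 0, 0], 0], [255, [0, 0, 0], 0], [255, [0, 0, 0], 0], [255, [0, 0, 0], 0], [255, [0, 0, 0], 0]])

```text
time: 3.2
tool_pos: [0.4481, -0.2877, 0.1394]
ee_rot: [-3.141, 0.0, 0.419]
wrist_force: [-0.1, 0.8, 0.9]
width: 0.0258
finger_force: 30.0
```

Request:
carry_out(increments=[[255, [0, 0, -10], 0], [255, [0, 0, -20], 0], [255, [0, 0, -30], 0], [255, [0, 0, -30], 0], [255, [0, 0, -20], 0], [255, [0, 0, 0], 0], [255, [0, 0, 0], 0]])

```text
time: 3.9
tool_pos: [0.4481, -0.2879, 0.2494]
ee_rot: [3.141, -0.0, 0.419]
wrist_force: [-0.2, -0.5, -2.4]
width: 0.0261
finger_force: 30.0
```

Request:
carry_out(increments=[[255, [0, 0, 0], 4.8], [255, [0, 0, 0], 4.8], [255, [15, -15, 0], 0], [255, [28, -29, 0], 0], [255, [28, -29, 0], 0], [255, [28, -29, 0], 0], [255, [28, -29, 0], 0], [255, [28, -29, 0], 0]])

```text
time: 4.7
tool_pos: [0.5581, -0.0926, 0.2468]
ee_rot: [-3.14, 0.004, 0.251]
wrist_force: [0.7, -0.8, -0.7]
width: 0.0255
finger_force: 30.0
```

Request:
carry_out(increments=[[255, [28, -29, 0], 0], [255, [28, -29, 0], 0], [255, [28, -29, 0], 0], [255, [28, -29, 0], 0], [255, [12, -14, 40], 0], [255, [0, 0, 20], 0], [255, [0, 0, 0], 0], [255, [0, 0, 0], 0]])

```text
time: 5.5
tool_pos: [0.6454, 0.0623, 0.1876]
ee_rot: [-3.141, 0.004, 0.251]
wrist_force: [0.0, -0.9, -0.6]
width: 0.0257
finger_force: 30.0
```

```bash
python3 - <<'E'
from h import *
o=robot.get_obs();print(o["tool_pos"],o["ee_rot"],o["wrist_force"])
a=robot.snapshot("top");b=robot.snapshot("scene")
cv2.imwrite("pics/top2.png",a);cv2.imwrite("pics/scene2.png",b)
cv2.imwrite("pics/crop2.png",np.hstack([cv2.resize(a[130:290,230:390],(400,400),interpolation=2),cv2.resize(b[180:320,300:440],(400,400),interpolation=2)]))
E
```

```text
[0.64535193 0.06226304 0.18763671] [-3.14096626  0.00365521  0.25118242] [ 0.02668854 -0.87712169 -0.62981528]
```

View pics/crop2.png

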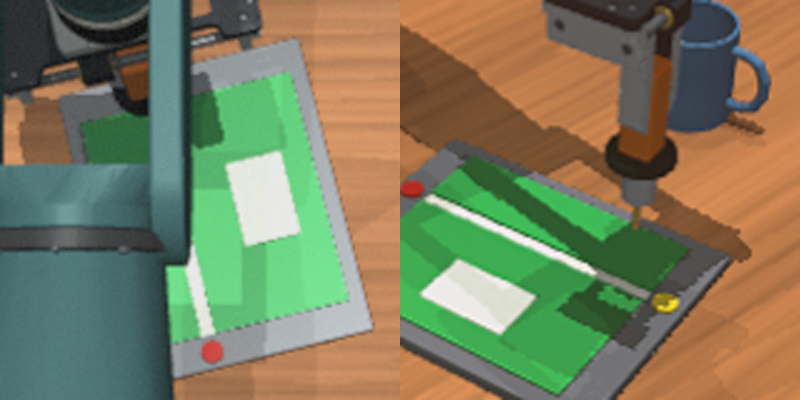

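The tool is held upright. In the scene view the nib tip is at about (382.5,260), above the yellow end. The top camera is blocked by the arm, so I'll compare the nib with the crease using the scene camera alone.

```bash
python3 - <<'E'
from h import *
b=cv2.imread("pics/scene2.png");h=cv2.cvtColor(b,cv2.COLOR_BGR2HSV)
for y in range(248,264): print(y,[tuple(map(int,h[y,x])) for x in range(379,387)])
yel,red=np.array([.6737,.0683]),np.array([.4426,.0084]); m=(yel+red)/2; e=(yel-red)/np.linalg.norm(yel-red); n=np.array([-e[1],e[0]])
for uv in((382,259),(382.5,260),(383,260)):
    p=plane("scene",[uv],.0735)[0,:2]; print(uv,p,"along",(p-m)@e,"across(+left)",(p-m)@n)
p=np.array([.64535,.06226]);print("tcp in scene frame",(p-m)@e,(p-m)@n, np.degrees(np.arctan2(e[1],e[0])))
E
```

```text
248 [(0, 0, 85), (30, 3, 89), (30, 3, 90), (0, 3, 91), (0, 3, 91), (0, 3, 93), (0, 3, 93), (15, 6, 91)]
249 [(100, 9, 86), (90, 3, 89), (60, 3, 91), (60, 3, 90), (0, 3, 91), (15, 5, 94), (15, 6, 92), (0, 3, 90)]
250 [(18, 14, 91), (96, 14, 90), (90, 6, 90), (60, 3, 90), (0, 0, 91), (0, 0, 92), (120, 3, 92), (120, 3, 89)]
251 [(13, 138, 165), (12, 79, 122), (103, 19, 92), (108, 14, 94), (105, 11, 94), (105, 16, 95), (103, 19, 94), (12, 15, 87)]
252 [(13, 158, 191), (13, 151, 186), (13, 139, 149), (21, 105, 95), (20, 96, 98), (13, 128, 140), (12, 141, 174), (12, 145, 178)]
253 [(13, 141, 179), (13, 160, 201), (14, 161, 162), (21, 158, 100), (20, 153, 110), (14, 156, 159), (12, 154, 195), (13, 155, 197)]
254 [(177, 17, 137), (9, 53, 145), (16, 121, 120), (21, 165, 102), (20, 159, 112), (14, 154, 164), (12, 152, 199), (13, 153, 193)]
255 [(113, 17, 132), (128, 8, 121), (18, 64, 104), (21, 166, 103), (19, 161, 114), (14, 157, 167), (13, 156, 199), (13, 155, 194)]
256 [(134, 21, 133), (138, 10, 122), (16, 61, 108), (20, 167, 107), (19, 109, 110), (14, 70, 113), (12, 104, 132), (13, 142, 15
[... 544 characters left out ...]
91), (61, 130, 90), (60, 126, 91), (60, 127, 90), (60, 132, 93), (60, 130, 92)]
262 [(60, 129, 91), (60, 126, 91), (61, 129, 91), (60, 126, 91), (59, 130, 90), (59, 127, 90), (59, 126, 91), (59, 130, 90)]
263 [(61, 127, 90), (60, 126, 91), (60, 127, 90), (60, 126, 91), (59, 127, 90), (59, 127, 90), (59, 127, 90), (59, 127, 90)]
(382, 259) [0.64268349 0.06325577] along 0.08807838404288676 across(+left) 0.0028992893172440706
(382.5, 260) [0.64567896 0.06173338] along 0.0905960707264015 across(+left) 0.0006740280490049287
(383, 260) [0.64637205 0.06253383] along 0.0914678160066046 across(+left) 0.0012749688019216866
tcp in scene frame 0.09040975883202625 0.0012663364224637756 14.531013375813034
```

Request:
carry_out(increments=[[255, [0, 0.8, 20], 0], [255, [0, 0, 20], 0], [255, [0, 0, 11], 0], [255, [0, 0, 0], 0], [255, [0, 0, 0], 0]])

```text
time: 6.1
tool_pos: [0.6469, 0.0614, 0.1398]
ee_rot: [3.141, -0.002, 0.251]
wrist_force: [-0.2, 0.7, -2.5]
width: 0.0259
finger_force: 30.0
```

```bash
python3 - <<'E'
from h import *
o=robot.get_obs();print(o["tool_pos"],o["ee_rot"],o["wrist_force"])
b=robot.snapshot("scene");cv2.imwrite("pics/scene3.png",b)
cv2.imwrite("pics/crop3.png",cv2.resize(b[240:300,350:410],(600,600),interpolation=0))
E
```

```text
[0.64692131 0.06141522 0.13978184] [ 3.14108466e+00 -1.81212330e-03  2.50946089e-01] [-0.24804843  0.7145297  -2.53002158]
```

View pics/crop3.png

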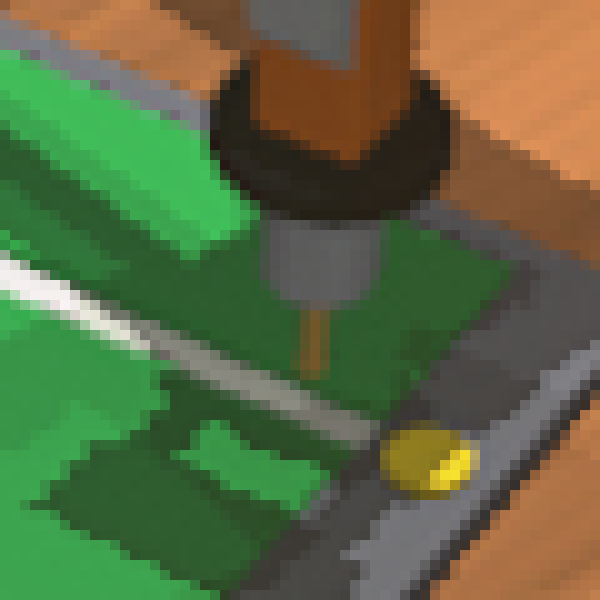

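The nib tip is at about (381,277), just above and behind the pale groove, with the yellow marker at (393,286). Next I'll compute its offset across the crease.

```bash
python3 - <<'E'
from h import *
yel,red=np.array([.6737,.0683]),np.array([.4426,.0084]); m=(yel+red)/2; e=(yel-red)/np.linalg.norm(yel-red); n=np.array([-e[1],e[0]])
for uv in((381,276.8),(381,277.5)):
    p=plane("scene",[uv],.0254)[0,:2]; print(uv,p,"along",(p-m)@e,"across(+left)",(p-m)@n)
b=cv2.imread("pics/scene3.png");h=cv2.cvtColor(b,cv2.COLOR_BGR2HSV)
ms=((h[...,1]<75)&(h[...,2]>105)).astype(np.uint8)
for x in range(352,386,4):
    ys=[y for y in range(262,287) if ms[y,x]]; 
    if ys: 
        P=plane("scene",[(x,ys[0]-.5),(x,ys[-1]+.5)],.012)[:,:2]; print(x,ys[0],ys[-1],((P-m)@n).round(4),((P-m)@e).round(3))
E
```

```text
(381, 276.8) [0.6454559  0.06162145] along 0.0903520556622293 across(+left) 0.0006216408027021059
(381, 277.5) [0.6470482  0.06002164] along 0.09149202260242767 across(+left) -0.0013265129434677086
352 266 269 [ 0.0093 -0.0022] [0.01  0.018]
356 268 271 [ 0.0087 -0.0028] [0.021 0.029]
360 270 273 [ 0.008  -0.0033] [0.032 0.04 ]
364 272 274 [ 0.0074 -0.0011] [0.043 0.049]
368 274 276 [ 0.0068 -0.0017] [0.054 0.059]
372 276 278 [ 0.0062 -0.0023] [0.065 0.07 ]
376 277 279 [ 0.0084 -0.    ] [0.074 0.079]
380 279 281 [ 0.0078 -0.0006] [0.085 0.09 ]
384 281 283 [ 0.0071 -0.0012] [0.095 0.1  ]
```

Request:
carry_out(increments=[[255, [0, -0.8, 4], 0], [255, [0, 0, 4], 0], [255, [0, 0, 3], 0], [255, [0, 0, 2], 0], [255, [0, 0, 2], 0], [255, [0, 0, 1], 0], [255, [0, 0, 0], 0], [255, [0, 0, 0], 0]])

```text
time: 6.95
tool_pos: [0.6462, 0.0625, 0.1228]
ee_rot: [3.142, -0.0, 0.251]
wrist_force: [-0.3, 0.8, 1.1]
width: 0.0258
finger_force: 30.0
```

```bash
python3 - <<'E'
from h import *
F=[];Z=[];B=[]
for i in range(8):
    b=robot.snapshot("scene");B.append(b.astype(float));o=robot.get_obs();F.append(o["wrist_force"]);Z.append(o["tool_pos"])
print(np.mean(F,0),np.std(F,0),np.mean(Z,0))
b=np.mean(B,0).astype(np.uint8);cv2.imwrite("pics/scene4.png",b)
cv2.imwrite("pics/crop4.png",cv2.resize(b[250:300,355:405],(600,600),interpolation=0))
E
```

```text
[-0.55438099  0.07185706  0.4562415 ] [0.71792645 0.69627038 0.44578755] [0.64619781 0.06249328 0.12264034]
```

View pics/crop4.png

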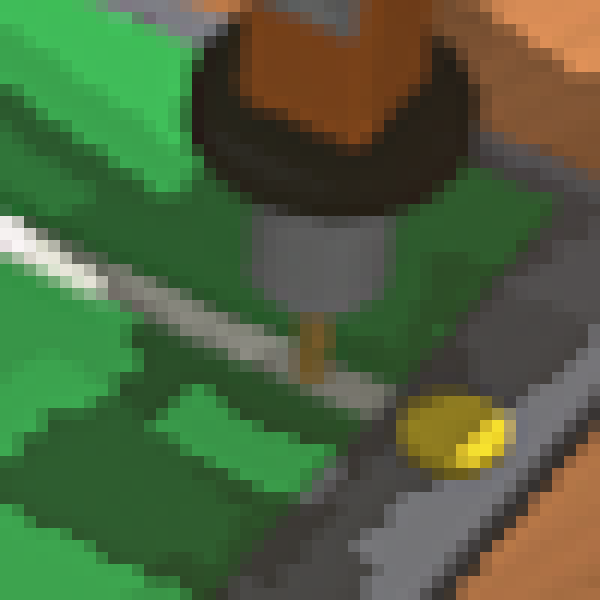

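The nib sits in the pale groove at about (381,281), in line with the yellow marker. A force of about 2.2 N after allowing for the tool's weight matches contact with the groove floor. I'll draw it towards red, along tool −x.

Request:
carry_out(increments=[[255, [-1, 0, 0], 0], [255, [-2, 0, 0], 0], [255, [-3, 0, 0], 0], [255, [-3, 0, 0], 0], [255, [-3, 0, 0], 0], [255, [-3, 0, 0], 0], [255, [-3, 0, 0], 0], [255, [-3, 0, 0], 0]])

```text
time: 8.15
tool_pos: [0.6256, 0.0572, 0.1226]
ee_rot: [3.141, -0.0, 0.251]
wrist_force: [1.0, 0.4, 1.2]
width: 0.026
finger_force: 30.0
```

Request:
carry_out(increments=[[255, [-3, 0, 0], 0], [255, [-3, 0, 0], 0], [255, [-3, 0, 0], 0], [255, [-3, 0, 0], 0], [255, [-3, 0, 0], 0], [255, [-3, 0, 0], 0], [255, [-3, 0, 0], 0], [255, [-3, 0, 0], 0]])

```text
time: 8.95
tool_pos: [0.6024, 0.0512, 0.1225]
ee_rot: [3.142, -0.0, 0.251]
wrist_force: [0.9, 0.3, 0.6]
width: 0.0259
finger_force: 30.0
```

Request:
carry_out(increments=[[255, [-3, 0, 0], 0], [255, [-3, 0, 0], 0], [255, [-3, 0, 0], 0], [255, [-3, 0, 0], 0], [255, [-3, 0, 0], 0], [255, [-3, 0, 0], 0], [255, [-3, 0, 0], 0], [255, [-3, 0, 0], 0]])

```text
time: 9.75
tool_pos: [0.5791, 0.0452, 0.1225]
ee_rot: [3.142, -0.0, 0.251]
wrist_force: [1.8, 1.1, -0.6]
width: 0.026
finger_force: 30.0
```

Request:
carry_out(increments=[[255, [-3, 0, 0], 0], [255, [-3, 0, 0], 0], [255, [-3, 0, 0], 0], [255, [-3, 0, 0], 0], [255, [-3, 0, 0], 0], [255, [-3, 0, 0], 0], [255, [-3, 0, 0], 0], [255, [-3, 0, 0], 0]])

```text
time: 10.55
tool_pos: [0.5559, 0.0392, 0.1225]
ee_rot: [3.141, -0.0, 0.251]
wrist_force: [2.9, 0.5, 1.0]
width: 0.0263
finger_force: 30.0
```

```bash
python3 - <<'E'
from h import *
F=[];Z=[];B=[]
for i in range(5):
    b=robot.snapshot("scene");B.append(b.astype(float));o=robot.get_obs();F.append(o["wrist_force"]);Z.append(o["tool_pos"])
print(np.mean(F,0),np.mean(Z,0))
b=np.mean(B,0).astype(np.uint8)
cv2.imwrite("pics/crop5.png",cv2.resize(b[220:290,310:380],(600,600),interpolation=0))
E
```

```text
[-1.05013503 -0.60616019  0.36293285] [0.55507141 0.03908806 0.12216888]
```

View pics/crop5.png

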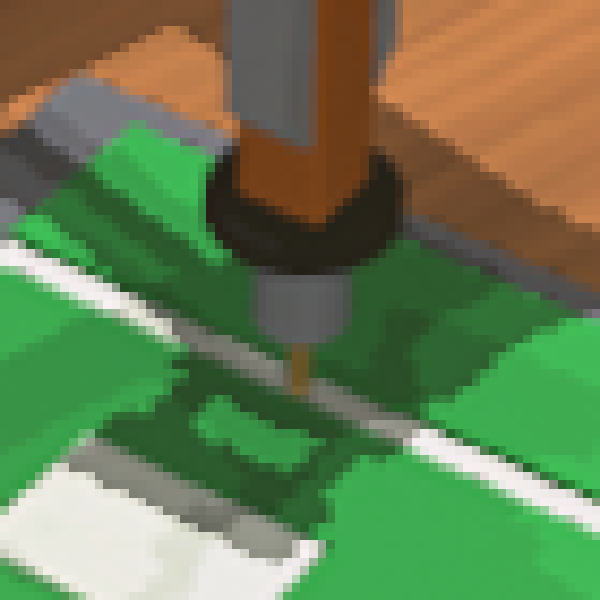

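The nib tip is still in the groove near the middle of the crease, at about (344.5,265.5), and the force is steady. I'll continue.

Request:
carry_out(increments=[[255, [-3, 0, 0], 0], [255, [-3, 0, 0], 0], [255, [-3, 0, 0], 0], [255, [-3, 0, 0], 0], [255, [-3, 0, 0], 0], [255, [-3, 0, 0], 0], [255, [-3, 0, 0], 0], [255, [-3, 0, 0], 0]])

```text
time: 11.6
tool_pos: [0.5326, 0.0333, 0.1225]
ee_rot: [3.142, -0.0, 0.251]
wrist_force: [2.3, 0.9, 0.2]
width: 0.0263
finger_force: 30.0
```

Request:
carry_out(increments=[[255, [-3, 0, 0], 0], [255, [-3, 0, 0], 0], [255, [-3, 0, 0], 0], [255, [-3, 0, 0], 0], [255, [-3, 0, 0], 0], [255, [-3, 0, 0], 0], [255, [-3, 0, 0], 0], [255, [-3, 0, 0], 0]])

```text
time: 12.4
tool_pos: [0.5094, 0.0273, 0.1225]
ee_rot: [3.141, -0.0, 0.251]
wrist_force: [2.0, -0.1, 0.4]
width: 0.0263
finger_force: 30.0
```

Request:
carry_out(increments=[[255, [-3, 0, 0], 0], [255, [-3, 0, 0], 0], [255, [-3, 0, 0], 0], [255, [-3, 0, 0], 0], [255, [-3, 0, 0], 0], [255, [-3, 0, 0], 0], [255, [-3, 0, 0], 0], [255, [-3, 0, 0], 0]])

```text
time: 13.2
tool_pos: [0.4861, 0.0214, 0.1225]
ee_rot: [3.142, -0.0, 0.251]
wrist_force: [0.9, 0.3, -0.1]
width: 0.0258
finger_force: 30.0
```

Request:
carry_out(increments=[[255, [-3, 0, 0], 0], [255, [-3, 0, 0], 0], [255, [-3, 0, 0], 0], [255, [-2, 0, 0], 0], [255, [-1, 0, 0], 0], [255, [0, 0, 0], 0], [255, [0, 0, 0], 0], [255, [0, 0, 0], 0]])

```text
time: 14.0
tool_pos: [0.4744, 0.0184, 0.1223]
ee_rot: [-3.142, 0.001, 0.251]
wrist_force: [0.2, 0.6, 0.1]
width: 0.0257
finger_force: 30.0
```

```bash
python3 - <<'E'
from h import *
F=[];B=[]
for i in range(4):
    b=robot.snapshot("scene");B.append(b.astype(float));o=robot.get_obs();F.append(o["wrist_force"])
print(np.mean(F,0),o["tool_pos"])
b=np.mean(B,0).astype(np.uint8)
cv2.imwrite("pics/crop6.png",cv2.resize(b[205:275,275:345],(600,600),interpolation=0))
E
```

```text
[-0.4273933   0.42666578  0.52850408] [0.47449404 0.01839222 0.12227186]
```

View pics/crop6.png

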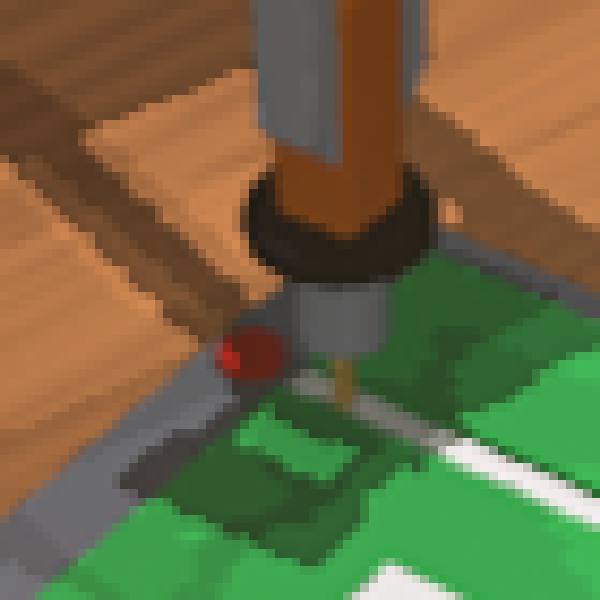

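The nib is in the groove at about (314.5,252), roughly 34 mm from the red marker. I'll go another 12 mm towards the end, then lift straight up.

Request:
carry_out(increments=[[255, [-2, 0, 0], 0], [255, [-3, 0, 0], 0], [255, [-3, 0, 0], 0], [255, [-3, 0, 0], 0], [255, [-1, 0, 0], 0], [255, [0, 0, 0], 0], [255, [0, 0, 0], 0], [255, [0, 0, 0], 0]])

```text
time: 15.0
tool_pos: [0.4628, 0.0154, 0.1223]
ee_rot: [3.142, 0.001, 0.251]
wrist_force: [-0.5, -0.5, -0.2]
width: 0.0258
finger_force: 30.0
```

Request:
carry_out(increments=[[255, [0, 0, -3], 0], [255, [0, 0, -6], 0], [255, [0, 0, -15], 0], [255, [0, 0, -30], 0], [255, [0, 0, -36], 0], [255, [0, 0, -37], 0], [255, [0, 0, 0], 0], [255, [0, 0, 0], 0]])

```text
time: 15.8
tool_pos: [0.4633, 0.0155, 0.2499]
ee_rot: [3.141, -0.001, 0.251]
wrist_force: [-0.7, 0.6, -2.5]
width: 0.0258
finger_force: 30.0
```

Request:
carry_out(increments=[[255, [-5, 16, 0], 0], [255, [-10, 32, 0], 0], [255, [-10, 32, 0], 0], [255, [-10, 33, 0], 0], [255, [-10, 33, 0], 0], [255, [-10, 33, 0], 0], [255, [-10, 33, 0], 0], [255, [-10, 32, 0], 0]])

```text
time: 16.6
tool_pos: [0.4499, -0.2403, 0.2464]
ee_rot: [-3.137, 0.004, 0.251]
wrist_force: [0.5, 0.7, -1.4]
width: 0.0262
finger_force: 30.0
```

Request:
carry_out(increments=[[255, [-10, 32, 0], 0], [255, [-5, 15, 0], 0], [255, [0, 0, 0], -4.8], [255, [0, 0, 0], -4.8], [255, [0, 0, 0], 0], [255, [0, 0, 0], 0], [255, [0, 0, 0], 0]])

```text
time: 17.3
tool_pos: [0.4483, -0.2882, 0.2489]
ee_rot: [-3.141, 0.0, 0.418]
wrist_force: [0.6, 0.3, -1.0]
width: 0.0257
finger_force: 30.0
```

```bash
python3 - <<'E'
from h import *
Z=[];B=[]
for i in range(5):
    b=robot.snapshot("scene");B.append(b.astype(float));o=robot.get_obs();Z.append(o["tool_pos"])
z=np.mean(Z,0);d=np.array([.4484,-.2884])-z[:2];y=o["ee_rot"][2]
print(z,y,"tool dx,dy mm",1000*(d@[np.cos(y),np.sin(y)]),1000*(d@[np.sin(y),-np.cos(y)]))
b=np.mean(B,0).astype(np.uint8);cv2.imwrite("pics/scene7.png",b)
cv2.imwrite("pics/crop7.png",cv2.resize(b[205:335,135:265],(600,600),interpolation=0))
E
```

```text
[ 0.44837151 -0.28845849  0.2493815 ] 0.41884469952904957 tool dx,dy mm 0.04981419036417389 -0.04184520119522429
```

View pics/crop7.png

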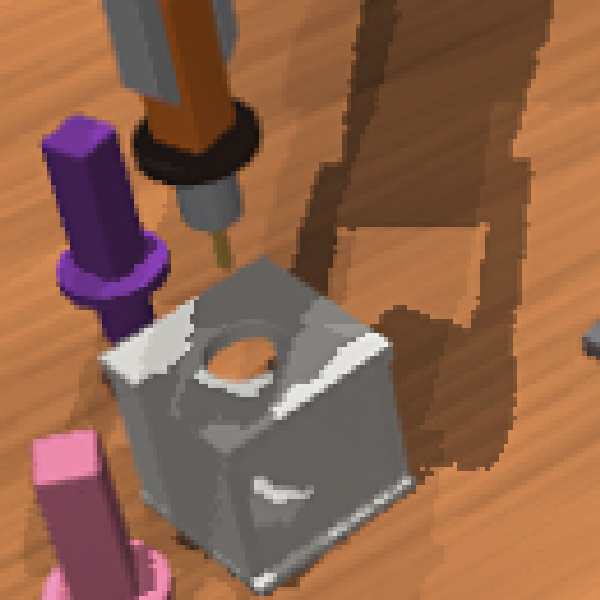

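The held tool's nib is at about (183.5,263), over the open hole at (187,283), and the pose matches the grasp pose within 1 mm. I'll lower it slowly.

Request:
carry_out(increments=[[255, [0, 0, 10], 0], [255, [0, 0, 15], 0], [255, [0, 0, 15], 0], [255, [0, 0, 10], 0], [255, [0, 0, 8], 0], [255, [0, 0, 0], 0], [255, [0, 0, 0], 0]])

```text
time: 18.25
tool_pos: [0.4484, -0.2888, 0.1915]
ee_rot: [3.141, -0.0, 0.419]
wrist_force: [-0.4, -0.0, -0.7]
width: 0.026
finger_force: 30.0
```

Request:
carry_out(increments=[[255, [0, 0, 5], 0], [255, [0, 0, 10], 0], [255, [0, 0, 10], 0], [255, [0, 0, 10], 0], [255, [0, 0, 8], 0], [255, [0, 0, 5], 0], [255, [0, 0, 2], 0], [255, [0, 0, 0], 0]])

```text
time: 19.05
tool_pos: [0.4483, -0.2887, 0.1412]
ee_rot: [-3.141, 0.0, 0.419]
wrist_force: [0.5, -0.2, -1.8]
width: 0.0258
finger_force: 30.0
```

Request:
carry_out(increments=[[255, [0, 0, 0], 0], [255, [0, 0, 1], 0], [255, [0, 0, 0.5], 0], [255, [0, 0, 0], 0], [255, [0, 0, 0], 0]])

```text
time: 19.55
tool_pos: [0.4484, -0.2888, 0.1401]
ee_rot: [3.141, -0.0, 0.419]
wrist_force: [0.4, 0.2, -0.0]
width: 0.0258
finger_force: 30.0
```

Request:
carry_out(increments=[[255, [0, 0, 0.5], 0], [255, [0, 0, 0], 0], [0, [0, 0, 0], 0], [0, [0, 0, 0], 0], [0, [0, 0, 0], 0], [0, [0, 0, 0], 0], [0, [0, 0, 0], 0], [0, [0, 0, 0], 0]])

```text
time: 20.35
tool_pos: [0.4484, -0.2888, 0.1395]
ee_rot: [3.141, -0.0, 0.419]
wrist_force: [-0.5, -0.2, 0.3]
width: 0.0704
finger_force: 0.0
```

Request:
carry_out(increments=[[0, [0, 0, 0], 0], [0, [0, 0, 0], 0], [0, [0, 0, 0], 0], [0, [0, 0, 0], 0], [0, [0, 0, 0], 0], [0, [0, 0, 0], 0]])

```text
time: 20.95
tool_pos: [0.4483, -0.2888, 0.1395]
ee_rot: [3.141, 0.0, 0.419]
wrist_force: [0.3, -0.0, 0.2]
width: 0.094
finger_force: 0.0
```

Request:
carry_out(increments=[[0, [0, 0, -10], 0], [0, [0, 0, -20], 0], [0, [0, 0, -25], 0], [0, [0, 0, -25], 0], [0, [0, 0, -20], 0], [0, [0, 0, -20], 0], [0, [0, 0, 0], 0], [0, [0, 0, 0], 0]])

```text
time: 21.75
tool_pos: [0.4485, -0.2889, 0.2599]
ee_rot: [3.14, -0.001, 0.419]
wrist_force: [0.1, 0.6, -0.5]
width: 0.0939
finger_force: 0.0
```

Request:
carry_out(increments=[[0, [-30, 15, 0], 0], [0, [-40, 15, 0], 0], [0, [-40, 15, 0], 0], [0, [-40, 15, 0], 0], [0, [-40, 15, 0], 0], [0, [-20, 10, 0], 0], [0, [0, 0, 0], 0], [0, [0, 0, 0], 0]])

```text
time: 22.55
tool_pos: [0.2909, -0.4513, 0.258]
ee_rot: [-3.139, -0.001, 0.418]
wrist_force: [0.1, 0.8, -0.1]
width: 0.0941
finger_force: 0.0
```

```bash
python3 - <<'E'
from h import *
a=robot.snapshot("top");b=robot.snapshot("scene")
cv2.imwrite("pics/crop8.png",np.hstack([cv2.resize(a[215:345,425:555],(400,400),interpolation=2),cv2.resize(b[220:350,130:260],(400,400),interpolation=2)]))
E
```

```text
(no output)
```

View pics/crop8.png

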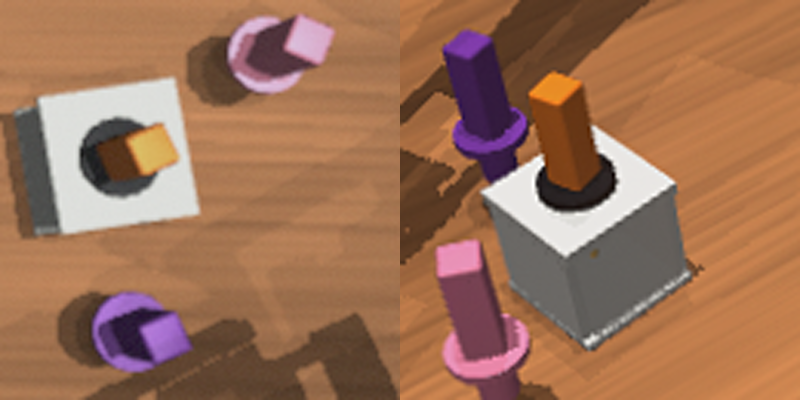

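The tool hangs upright in the stand again, with its collar flat at about (463,266) in the top view, and the gripper is clear. I'll hand in the job.

```bash
python3 -c "
from bench import robot
print(robot.close_job())"
```

```text
the job is handed in; nothing more can be done
None
```

I drew the orange tool along the crease from the yellow end to the red end in one pass, hung it back in its stand and released it, and handed the job in; no verdict came back.

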